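# Fetch the reference sensor from behind the sensor holders

### The arm

A 6-joint arm with a two-finger parallel gripper is mounted at the origin on the work surface. World frame = base frame: x ahead of the robot, y to its left, z up, the work surface at z = 0. Lengths are in m, angles in rad, forces in N, time in s.
With the tool pointing down it reaches from about 0.35 to 0.8 m from the base axis. Payload 7.3 kg.
Tool frame: the origin (TCP) lies at the very end of the fingers, on their centre line; the grasp point (between the pads) lies 19 mm behind it; z points along the fingers, y is the line along which they close (so a half turn about z gives the same grasp; the last joint's range is limited). The gripper opens to 85 mm and grips with 20 to 120 N. Pads are 22 mm wide; open, the fingers measure 114 mm over their backs; the gripper's body (76 mm by 85 mm) begins 54 mm behind the grasp point. The pads swing forward as they close: fully open they stand 13 mm farther back than shut.
Start: joints at [0.995, 0.342, 1.524, -0, 1.275, -0.146], TCP at [0.219, 0.477, 0.231] pointing down, gripper open.
Joint ranges: [-2.53, 2.53], [-0.77, 2.02], [0.04, 2.7], [-1, 4.14], [0.28, 2.66], [-3.11, 3.11]. Speed limits (rad/s): [2.57, 2.57, 3.14, 3.14, 3.14, 3.14].

### API

Orientations are given as a unit quaternion [x, y, z, w].
In Python, from plant import * gives the robot as it stands. The module is installed in compiled form; this text tells all that it offers.
- The arm moves only by the tool send_rows, never from a script. Its argument "series" is text: rows parted by semicolons, each of 7 numbers parted by spaces: the opening, from 0 (shut) to 1 (fully open), then the shift along the world's x, y, z in m, then the turn, a rotation vector about the world's x, y, z in degrees. A call has 1 to 8 rows; each row is the pose to reach, as a shift and turn from the pose commanded when the call began; what a row does not reach only later rows make up. A row lasts 1/8 s, in which the tool goes at most 62.5 mm and 10.7 degrees, less where a joint would pass 70% of its speed; a pose out of reach is approached as far as the arm can. A call with a gripper value outside its range is refused whole. The fingers move at their own pace and stop on an object; "force" is the grip in N (left out, the last holds). Time passes only in rows, so rows that repeat a pose let the fingers close. It gives the time, the measured TCP pose, the force, the opening and the grip force at its end, in the units of the state.
- state(): the state, without advancing time (a new reading comes with each control period).
- camera(name): name is "side" or "top"; returns a dict with "image" (400x640x3 uint8, red, green, blue), "z_map" (400x640 float32, m along the optical axis (not along the pixel's ray), 0 where there is no reading), "fovy" (degrees; the focal length in pixels is half the picture's height over the tangent of half this angle, whatever the lens; pixels are square), "cx", "cy" (the principal point, pixels), "R" (3x3) and "t" (3): a world point X has camera coordinates R X + t. Camera axes: x right, y down, z forward; pixel columns grow to the right and rows downward; lengths in m; the calibration is good to about 2 mm. A picture is of the moment at which its call begins.
- job_done(): hands the job in; it is judged then, once.
The state is a dict: "t": time; "joint_pos": joint angles; "dq": joint speeds; "tau": joint torques, N m; "position": TCP position; "ee_rot": TCP orientation; "wrist_force": force on the tool from outside, world axes, zero at the start; "moment": the same for the moment, N m; "width": opening from 0.0 (shut) to 1.0 (fully open); "finger_force": force on a finger pad.
Only numpy, scipy, OpenCV 4.12 (cv2) and the standard library are available. Lean on these libraries where they do the work, as an engineer would, in place of code of your own. Each camera call takes 0.05 s, during which the arm holds its last target. There are 200 camera calls.

### The job

The blue reference sensor on the round steel test block is due back in its tray, but it stands behind three tall sensor holders that hem it in. Stand all three holders on the grey parking mat without moving the sensor, then put the sensor upright into the empty nest of the tray while the holders wait on the mat, and last stand every holder back on the block, centred on the tape ring of its own colour. Let no holder or sensor fall over, and leave the black sensor in the tray alone.

Things in the scene. Friction and masses are not known exactly. Their poses are not given: they have to be found in the camera images.
- holder_yellow: Loose sensor holder, upright, 122 mm tall, about 0.4 kg. From below: heavy round steel foot 40 mm in diameter, 48 mm high, with a yellow band; 10 mm spindle with a 24 mm nut at its lower end; black star knob 36 mm in diameter, 100 to 122 mm above the underside, yellow disc on top. Lift it by the knob (knobs start about 40 mm apart, face to face). Origin: centre of the underside.
- holder_red: Like holder_yellow (same sizes and origin), with a red band and a red disc on the knob.
- holder_green: Like holder_yellow (same sizes and origin), with a green band and a green disc on the knob.
- ref_sensor: Loose blue sensor on the block behind and between the holders, about 50 mm from the axis of each: upright cylinder 30 mm in diameter, 40 mm high, brass connector 8 mm wide and 8 mm high on top, about 0.09 kg. Origin: centre of the underside. A gripper's body does not fit between the holders while they stand there.
- ring_yellow: Flat yellow tape ring stuck on top of the steel block, 46 mm inner and 58 mm outer diameter: the place of holder_yellow, which starts on it. Origin: its centre, on the block's top face (50 mm above the bench).
- ring_red: Flat red tape ring on the block's top, same size and origin: the place of holder_red, which starts on it.
- ring_green: Flat green tape ring on the block's top, same size and origin: the place of holder_green, which starts on it.
- mat: Grey rubber parking mat fixed on the bench to one side of the block (left or right), 270 mm along its x, 150 mm along its y, 4 mm thick. Origin: centre of its underside, on the bench.
- tray: Shallow black sensor tray fixed on the bench on the block's other side, 156 x 100 mm (x, y), 30 mm high: white insert flush with the rim, two round nests 44 mm in diameter, 5 mm deep (grey floor 25 mm above the bench). Origin: on the bench under the centre of the empty nest; the other nest, 70 mm away along the tray's +x, holds the black sensor.
- spare_sensor: Black sensor, same size as the blue one, loose in the other nest of the tray; leave it alone. Origin: centre of the underside.
Not all that is in view belongs to the job. Leave any green look-alike of the ref_sensor alone.

How it is judged:
On the way, in this order (a step that is already met when the one before it is completed fails the run):
1. all three holders stand upright on the mat, at rest, and the blue sensor has not been moved (within 12 mm) (angle between each of holder_yellow, holder_red, holder_green's own z axis and vertical below 0.12 rad and linear speed of each of holder_yellow, holder_red, holder_green below 0.03 m/s and angular speed of each of holder_yellow, holder_red, holder_green below 0.3 rad/s and x of holder_yellow in the frame of mat between -0.13 and 0.13 m and y of holder_yellow in the frame of mat between -0.07 and 0.07 m and z of each of holder_yellow, holder_red, holder_green in the frame of mat below 0.01 m and x of holder_red in the frame of mat between -0.13 and 0.13 m and y of holder_red in the frame of mat between -0.07 and 0.07 m and x of holder_green in the frame of mat between -0.13 and 0.13 m and y of holder_green in the frame of mat between -0.07 and 0.07 m and distance of ref_sensor from where it was at the start of the episode below 0.012 m), for 0.2 s.
2. the blue sensor stands upright in the empty nest of the tray, at rest, the three holders still on the mat (angle between each of ref_sensor, holder_yellow, holder_red, holder_green's own z axis and vertical below 0.12 rad and linear speed of each of ref_sensor, holder_yellow, holder_red, holder_green below 0.03 m/s and angular speed of each of ref_sensor, holder_yellow, holder_red, holder_green below 0.3 rad/s and horizontal distance between ref_sensor and tray below 0.01 m and z of ref_sensor in the frame of tray below 0.029 m and x of holder_yellow in the frame of mat between -0.13 and 0.13 m and y of holder_yellow in the frame of mat between -0.07 and 0.07 m and z of each of holder_yellow, holder_red, holder_green in the frame of mat below 0.01 m and x of holder_red in the frame of mat between -0.13 and 0.13 m and y of holder_red in the frame of mat between -0.07 and 0.07 m and x of holder_green in the frame of mat between -0.13 and 0.13 m and y of holder_green in the frame of mat between -0.07 and 0.07 m), for 0.2 s.
At the end, for the whole second after the job is handed in: Each holder stands upright (within 0.12 rad) on the block, at rest, its axis within 10 mm of the centre of the ring of its own colour; the blue sensor stands upright on the floor of the empty nest, at rest, within 10 mm of the nest's centre (angle between each of ref_sensor, holder_yellow, holder_red, holder_green's own z axis and vertical below 0.12 rad and linear speed of each of ref_sensor, holder_yellow, holder_red, holder_green below 0.03 m/s and angular speed of each of ref_sensor, holder_yellow, holder_red, holder_green below 0.3 rad/s and horizontal distance between ref_sensor and tray below 0.01 m and z of ref_sensor in the frame of tray below 0.029 m and horizontal distance between holder_yellow and ring_yellow below 0.01 m and z of holder_yellow in the frame of ring_yellow below 0.008 m and horizontal distance between holder_red and ring_red below 0.01 m and z of holder_red in the frame of ring_red below 0.008 m and horizontal distance between holder_green and ring_green below 0.01 m and z of holder_green in the frame of ring_green below 0.008 m); the robot touches nothing.
It fails at once if the yellow holder falls over (angle between holder_yellow's own z axis and vertical above 0.7 rad).
It fails at once if the red holder falls over (angle between holder_red's own z axis and vertical above 0.7 rad).
It fails at once if the green holder falls over (angle between holder_green's own z axis and vertical above 0.7 rad).
It fails at once if the blue sensor falls over (angle between ref_sensor's own z axis and vertical above 0.7 rad).
It fails at once if the black sensor in the tray is moved by more than 10 mm (distance of spare_sensor from where it was at the start of the episode above 0.01 m).
It also fails if it takes over 144 s, if anything falls off the work surface, if the arm or the gripper's body presses on something with over 40 N, if the wrist force passes 120 N, or if a joint passes its speed limit or range.

## Working session

There is one attempt and no reset: what is moved stays moved. The work goes in short steps, Python scripts to look and compute and a tool call to move; the robot and the scene stay as the last step left them, time stands still between calls to the robot, and variables do not carry over. Pictures are saved under pics/ and viewed, at most 14 in all, crops included, and the job is handed in when it is done.

Besides the shell and the picture viewer there is one more tool, called in YAML: its name, and indented under it one key for each argument. send_rows: Moves the arm, as the interface text tells. Its arguments: {"type":"object","properties":{"series":{"type":"string"},"force":{"type":"number"}},"required":["series"]}

```bash
mkdir -p pics
cat > h.py <<'E'
from plant import *
import numpy as np, cv2
def shot(n,save=None):
    c=camera(n)
    if save: cv2.imwrite('pics/'+save,c['image'][:,:,::-1])
    f=200/np.tan(np.radians(c['fovy'])/2)
    v,u=np.mgrid[0:400,0:640]
    z=c['z_map']
    P=np.stack([(u-c['cx'])/f*z,(v-c['cy'])/f*z,z],-1)
    c['W']=(P-c['t'])@c['R']   # R^T (P-t)
    c['f']=f
    return c
def ray(c,u,v,h):
    d=np.array([(u-c['cx'])/c['f'],(v-c['cy'])/c['f'],1])@c['R']
    o=-c['t']@c['R']
    return o+d*(h-o[2])/d[2]
E
python3 - <<'E'
from h import *
s=state(); print(s)
for n in('top','side'):
    c=shot(n,n+'0.png'); print(n,c['fovy'],c['R'],c['t'],-c['t']@c['R'])
    np.savez('pics/'+n+'0.npz',**{k:v for k,v in c.items()})
E
```

```text
{'t': 0.0, 'joint_pos': array([ 9.95052297e-01,  3.42733460e-01,  1.52504613e+00, -3.65295424e-06,
        1.27540037e+00, -1.45993279e-01]), 'dq': array([ 0.00128559, -0.00082542, -0.00097514, -0.00127882, -0.00090005,
       -0.00013779]), 'tau': array([-3.25186105e-03, -4.33680403e+01, -2.46003878e+01, -4.27887344e-04,
        7.99427682e-03,  3.47699836e-05]), 'position': array([0.21848758, 0.47692027, 0.23061023]), 'ee_rot': array([ 2.13225083e-01,  9.77002781e-01, -7.43151202e-04, -2.78594264e-04]), 'wrist_force': array([-0.55261705, -0.31138957, -0.36946632]), 'moment': array([ 0.03230789, -0.05122025, -0.01293039]), 'finger_force': 0.0, 'width': 1.002687601101793}
top 47.48395152321508 [[ 0.00555658 -0.99995747  0.0073615 ]
 [-0.99375646 -0.00634216 -0.11139067]
 [ 0.11143262 -0.00669659 -0.99374943]] [0.00986059 0.61187622 1.00111826] [0.49644393 0.02044486 1.06294541]
side 44.035701015147296 [[-0.97118766 -0.23804371 -0.01138921]
 [-0.15119285  0.65237987 -0.74265822]
 [ 0.1842152  -0.71953853 -0.66957379]] [0.60279688 0.15005673 1.02838505] [0.41867224 0.78556069 0.80688592]
```

View pics/top0.png

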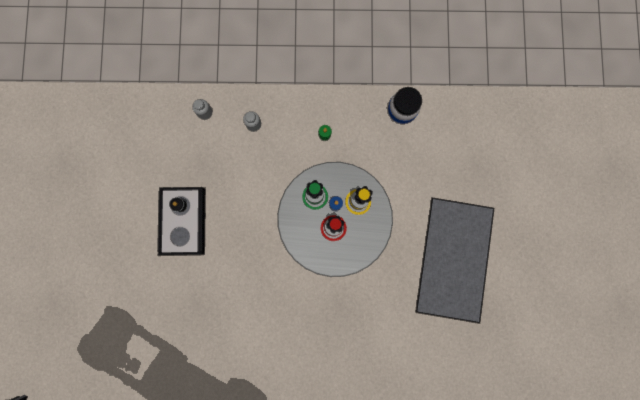

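View pics/side0.png

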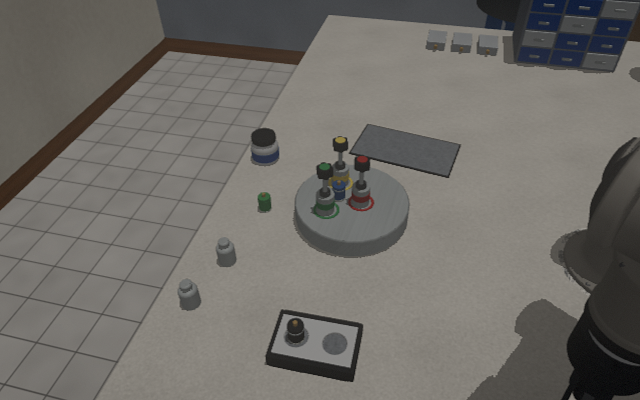

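Top view: the holder discs are green (315,188), yellow (364,194) and red (335,224). The mat is on the right (455,260) and the tray on the left, with its empty nest at (180,237).

Things that could be taken for the blue sensor:
- blue cylinder between the holders (336,203): this is the one, as it stands on the block
- green look-alike (325,132)
- black spare in the tray (179,205)
- blue-banded jar (404,105)
- grey bottles (201,108) and (252,121)

I'll measure these and check a close crop.

```bash
cat >> h.py <<'E'
def discs(c,box=None):
    """centres of coloured blobs: name -> list of (centroid px, world by depth median)"""
    hsv=cv2.cvtColor(c['image'],cv2.COLOR_RGB2HSV); H,S,V=[hsv[...,i].astype(int) for i in range(3)]
    ok=(S>120)&(V>60)
    hue=dict(red=(H<8)|(H>172),yellow=(H>20)&(H<35),green=(H>50)&(H<85),blue=(H>100)&(H<125))
    return {k:ok&m for k,m in hue.items()}
def top_of(c,m,lo,hi):
    W=c['W']; k=m&(W[...,2]>lo)&(W[...,2]<hi)&(c['z_map']>0)
    P=W[k]; return P, np.argwhere(k)
E
python3 - <<'E'
from h import *
for n in('top','side'):
    c=dict(np.load(f'pics/{n}0.npz')); c['f']=float(c['f']); M=discs(c)
    print(n)
    for k in('yellow','red','green'):
        P,_=top_of(c,M[k],.155,.19); 
        if len(P):
            px=_.mean(0)[::-1]; print(k,'disc',len(P),P.mean(0).round(4),px, ray(c,*px,.172).round(4))
        P,_=top_of(c,M[k],.04,.056)
        if len(P):
            # ring: fit circle centre by minEnclosing
            (x,y),r=cv2.minEnclosingCircle((P[:,:2]*1000).astype(np.float32)); 
            A=np.c_[2*P[:,:2],np.ones(len(P))]; s=np.linalg.lstsq(A,(P[:,:2]**2).sum(1),rcond=None)[0]
            print(k,'ring',len(P),x,y,r,'fit',s[:2].round(4),np.sqrt(s[2]+s[0]**2+s[1]**2).round(4),P[:,2].mean().round(4))
    P,_=top_of(c,M['blue'],.08,.1); print('blue',len(P), P.mean(0), P.min(0),P.max(0), _.mean(0)[::-1])
c=dict(np.load('pics/top0.npz')); c['f']=float(c['f'])
g=c['image'].astype(int).mean(-1); W=c['W']
def rect(m,h):
    cs=max(cv2.findContours(m.astype(np.uint8),cv2.RETR_EXTERNAL,cv2.CHAIN_APPROX_NONE)[0],key=cv2.contourArea)
    w=np.array([ray(c,*p[0],h)[:2] for p in cs],np.float32); return cv2.minAreaRect(w*1000)
b=np.zeros((400,640),bool); b[190:330,405:500]=1
print('mat',rect(b&(g<115),.004))
b[:]=0; b[180:262,150:212]=1
print('white insert',rect(b&(g>170),.03), 'tray z',np.median(W[b&(g>170)][:,2]))
# nest
b[:]=0;b[225:250,166:194]=1
m=b&(g<150)&(g>60); q=np.argwhere(m); px=q.mean(0)[::-1]; print('nest',px,len(q),ray(c,*px,.025),rect(m,.025),np.median(W[m][:,2]))
im=cv2.resize(c['image'][150:290,270:400,::-1],None,fx=4,fy=4); cv2.imwrite('pics/crop1.png',im)
E
```

```text
top
yellow disc 125 [ 0.6095 -0.0748  0.1732] [363.848 193.976] [ 0.6097 -0.075   0.172 ]
yellow ring 151 679.5756225585938 -42.902706146240234 106.46459197998047 fit [ 0.6861 -0.0747] 0.0901 0.0508
red disc 120 [ 0.551  -0.0189  0.1729] [335.475 223.45 ] [ 0.551  -0.0189  0.172 ]
red ring 143 549.20654296875 -18.94858741760254 28.49409294128418 fit [ 0.5493 -0.0191] 0.0262 0.0509
green disc 102 [0.6209 0.0232 0.1732] [314.19607843 187.95098039] [0.621  0.0232 0.172 ]
green ring 148 689.05908203125 15.151666641235352 97.25135803222656 fit [0.6901 0.0207] 0.0831 0.0477
blue 112 [ 0.60018411 -0.02278742  0.09017143] [ 0.5870473  -0.03683968  0.08522083] [ 0.61335866 -0.01060842  0.09475686] [335.60714286 202.95535714]
side
yellow disc 49 [ 0.6076 -0.0739  0.1723] [339.95918367 139.55102041] [ 0.6077 -0.0743  0.172 ]
yellow ring 37 605.3405151367188 -73.72882843017578 28.247905731201172 fit [ 0.606  -0.0729] 0.0261 0.05
red disc 59 [ 0.5484 -0.0175  0.1724] [361.86440678 158.83050847] [ 0.5484 -0.018   0.172 ]
red ring 72 545.3101196289062 -16.23667335510254 29.439043045043945 fit [ 0.5469 -0.0181] 0.0259 0.05
green ring 11 613.6673583984375 24.836599349975586 27.075336456298828 fit [0.6183 0.0222] 0.0279 0.0492
blue 118 [ 0.18356205 -0.59866882  0.08891483] [-0.13047196 -0.88353674  0.08025703] [ 0.61160744 -0.01058901  0.09993974] [503.65254237  89.16101695]
mat ((480.43035888671875, -302.89849853515625), (151.73817443847656, 270.8683776855469), 80.81248474121094)Traceback (most recent call last):
  File "<stdin>", line 24, in <module>
  File "<stdin>", line 19, in rect
ValueError: max() iterable argument is empty
```

Run:
```python
from h import *
c=dict(np.load('pics/top0.npz')); c['f']=float(c['f'])
g=c['image'].astype(int).mean(-1); W=c['W']
def rect(m,h):
    cs=max(cv2.findContours(m.astype(np.uint8),cv2.RETR_EXTERNAL,cv2.CHAIN_APPROX_NONE)[0],key=cv2.contourArea)
    w=np.array([ray(c,*p[0],h)[:2] for p in cs],np.float32); return cv2.minAreaRect(w*1000)
b=np.zeros((400,640),bool); b[180:262,150:212]=1
x=b&(g>135); print('white',rect(x,.03),np.median(W[x][:,2]), g[215,190],g[237,180],g[190,161])
b[:]=0;b[225:250,167:193]=1
m=b&(g<130)&(g>60); q=np.argwhere(m); px=q.mean(0)[::-1]; print('nest',px,len(q),ray(c,*px,.025),rect(m,.025),np.median(W[m][:,2]))
P,_=top_of(c,discs(c)['yellow'],.04,.056); P=P[P[:,0]<.66]
A=np.c_[2*P[:,:2],np.ones(len(P))]; print('yring',np.linalg.lstsq(A,(P[:,:2]**2).sum(1),rcond=None)[0][:2])
P,_=top_of(c,discs(c)['green'],.04,.056); P=P[P[:,0]<.68]
A=np.c_[2*P[:,:2],np.ones(len(P))]; print('gring',np.linalg.lstsq(A,(P[:,:2]**2).sum(1),rcond=None)[0][:2])
b[:]=0; b[160:280,275:396]=1
k=b&(W[...,2]>.044)&(W[...,2]<.056); print('block',[v for v in cv2.minEnclosingCircle((W[k][:,:2]*1000).astype(np.float32))])
s=dict(np.load('pics/side0.npz')); s['f']=float(s['f']); M=discs(s)['blue']
b[:]=0; b[170:215,300:380]=1; P=s['W'][M&b]; print('side blue',len(P),P.min(0),P.max(0))
M=discs(s)['green']; b[:]=0;b[160:175,310:340]=1; P=s['W'][M&b]; print(len(P),P.mean(0))
b[:]=0;b[325:360,318:352]=1; gs=s['image'].astype(int).mean(-1); q=np.argwhere(b&(gs<130)&(gs>60));px=q.mean(0)[::-1];print('side nest',px,len(q),ray(s,*px,.025))
a=cv2.resize(c['image'][155:285,275:395,::-1],(520,563),interpolation=cv2.INTER_CUBIC); cv2.imwrite('pics/crop1.png',a)
```

```text
white ((565.1817016601562, 327.2992858886719), (187.7534637451172, 139.47584533691406), 1.8254657983779907) 0.0033587543059719585 164.0 82.66666666666667 19.0
nest [179.48867314 236.09385113] 309 [0.5291681  0.32899473 0.025     ] ((529.3728637695312, 328.98907470703125), (43.16519546508789, 42.98258972167969), 65.45330810546875) 0.025857807967843687
yring [ 0.60797937 -0.07408234]
gring [0.61952907 0.02203123]
block [(570.6112670898438, -22.549274444580078), 129.7603302001953]
side blue 38 [ 0.58579276 -0.02911666  0.08660589] [ 0.61160744 -0.01058901  0.09224363]
0 [nan nan nan]
side nest [334.55241935 343.06451613] 496 [0.52679939 0.32546256 0.025     ]<stdin>:19: RuntimeWarning: Mean of empty slice.
  ret = um.true_divide(
```

View pics/crop1.png

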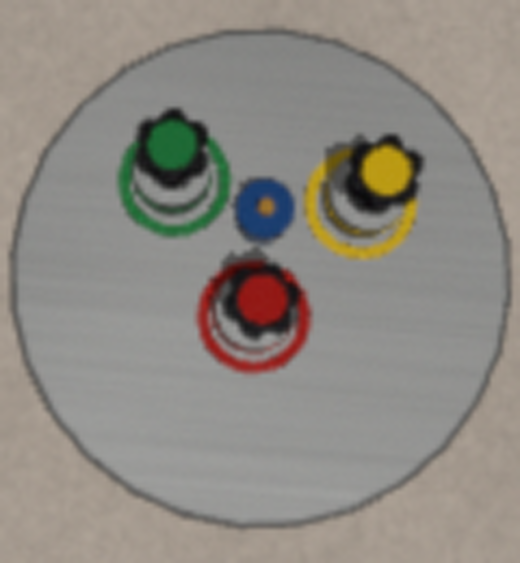

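The crop confirms it: blue sensor with brass connector at crop (264,208), green, yellow and red holders at (172,145), (387,172) and (262,298), each on its own ring.

World xy positions:

| Item | x | y |
|---|---|---|
| Red holder | .549 | -.018 |
| Yellow holder | .608 | -.074 |
| Green holder | .620 | .022 |
| Blue sensor | .600 | -.023 |
| Empty nest | .528 | .327 |
| Mat centre | .480 | -.303 (yaw -9°) |

All three holder-to-sensor distances come out near 50 mm, as stated. I'm starting with red, closing along world y.

send_rows:
  series: "0.75 0.03 -0.045 0.01 0 0 3; 0.75 0.075 -0.09 0.02 0 0 7; 0.75 0.12 -0.14 0.03 0 0 11; 0.75 0.16 -0.19 0.03 0 0 15; 0.75 0.20 -0.24 0.03 0 0 19; 0.75 0.235 -0.29 0.03 0 0 22; 0.75 0.265 -0.34 0.03 0 0 24.6; 0.75 0.29 -0.39 0.03 0 0 24.6"

```text
t: 1.1
position: [0.5095, 0.0853, 0.2609]
ee_rot: [0.0, 1.0, 0.0, -0.0]
wrist_force: [1.3, 0.7, 0.5]
width: 0.752
finger_force: 0.0
```

send_rows:
  series: "0.75 0.015 -0.04 0 0 0 0; 0.75 0.03 -0.075 0 0 0 0; 0.75 0.04 -0.105 -0.01 0 0 0; 0.75 0.04 -0.105 -0.04 0 0 0; 0.75 0.04 -0.105 -0.04 0 0 0"

```text
t: 1.72
position: [0.5473, -0.0178, 0.219]
ee_rot: [0.001, 1.0, 0.001, -0.003]
wrist_force: [-0.3, 0.2, 0.4]
width: 0.751
finger_force: 0.0
```

Run:
```python
from h import *
s=state();print(s['t'],s['position'],s['ee_rot'],s['width'])
```

```text
1.725 [ 0.54725822 -0.01782141  0.21896062] [ 6.15331920e-04  9.99995419e-01  5.93444734e-04 -2.90349717e-03] 0.7512230877899653
```

send_rows:
  series: "0.75 0 0 -0.03 0 0 0; 0.75 0 0 -0.06 0 0 0; 0.75 0 0 -0.078 0 0 0; 0.75 0 0 -0.078 0 0 0; 0.2 0 0 -0.078 0 0 0; 0.2 0 0 -0.078 0 0 0; 0.2 0 0 -0.078 0 0 0; 0.2 0 0 -0.078 0 0 0"
  force: 60

```text
t: 2.72
position: [0.5497, -0.0179, 0.1451]
ee_rot: [0.0, 1.0, -0.0, 0.002]
wrist_force: [-0.0, -0.2, 6.1]
width: 0.402
finger_force: 59.6
```

send_rows:
  series: "0.2 0 0 0 0 0 0; 0.2 0 0 0 0 0 0; 0.2 0 0 0 0 0 0; 0.2 0 0 0.008 0 0 0; 0.2 0 0 0.02 0 0 0; 0.2 0 0 0.035 0 0 0; 0.2 0 0 0.035 0 0 0"

```text
t: 3.6
position: [0.5497, -0.0178, 0.18]
ee_rot: [0.0, 1.0, -0.0, 0.002]
wrist_force: [-0.8, -0.1, -5.2]
width: 0.402
finger_force: 60.2
```

Run:
```python
from h import *
c=shot('side','side1.png');print(c['t'])
cv2.imwrite('pics/c2.png',cv2.resize(c['image'][90:270,240:480,::-1],(720,540)))
```

```text
[0.60279688 0.15005673 1.02838505]
```

View pics/c2.png

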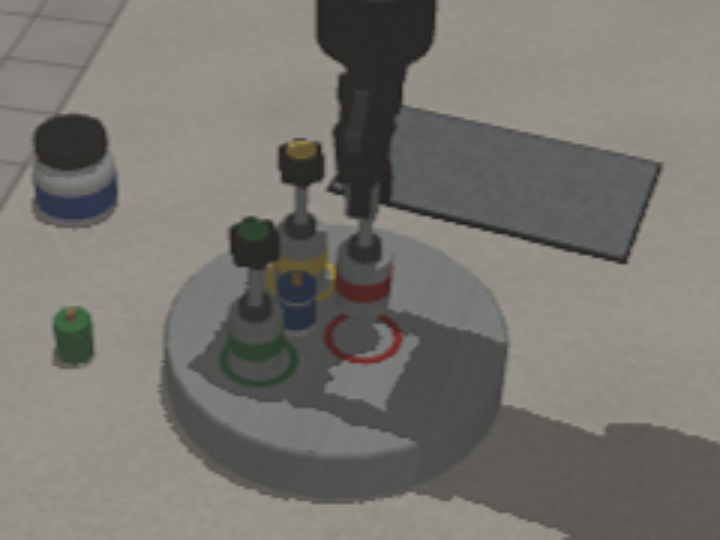

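The picture shows red held upright in the fingers at (365,290), clear of the block. Blue (297,305), green and yellow are untouched. Carrying red to the mat.

send_rows:
  series: "0.2 -0.01 -0.015 0 0 0 0; 0.2 -0.028 -0.045 0 0 0 0; 0.2 -0.048 -0.085 0 0 0 0; 0.2 -0.07 -0.125 0 0 0 0; 0.2 -0.092 -0.165 0 0 0 0; 0.2 -0.114 -0.205 0 0 0 0; 0.2 -0.133 -0.242 0 0 0 0; 0.2 -0.145 -0.265 0 0 0 0"

```text
t: 4.65
position: [0.4016, -0.2845, 0.1779]
ee_rot: [0.001, 1.0, 0.0, -0.001]
wrist_force: [0.5, -0.2, -5.3]
width: 0.397
finger_force: 60.8
```

send_rows:
  series: "0.2 -0.003 -0.007 0 0 0 0; 0.2 -0.003 -0.007 -0.02 0 0 0; 0.2 -0.003 -0.007 -0.045 0 0 0; 0.2 -0.003 -0.007 -0.065 0 0 0; 0.2 -0.003 -0.007 -0.075 0 0 0; 0.2 -0.003 -0.007 -0.079 0 0 0; 0.2 -0.003 -0.007 -0.08 0 0 0; 0.2 -0.003 -0.007 -0.08 0 0 0"

```text
t: 5.65
position: [0.401, -0.2898, 0.0991]
ee_rot: [0.0, 1.0, -0.0, 0.0]
wrist_force: [-0.3, 1.4, 0.0]
width: 0.403
finger_force: 61.4
```

send_rows:
  series: "0.7 0 0 0 0 0 0; 0.7 0 0 0 0 0 0; 0.7 0 0 0 0 0 0; 0.7 0 0 0.03 0 0 0; 0.7 0 0 0.07 0 0 0; 0.7 0.01 0.01 0.11 0 0 0; 0.7 0.04 0.04 0.12 0 0 0; 0.7 0.07 0.075 0.12 0 0 0"

```text
t: 6.65
position: [0.472, -0.2147, 0.2199]
ee_rot: [0.001, 1.0, -0.001, 0.001]
wrist_force: [-0.0, -1.2, -0.2]
width: 0.702
finger_force: 0.0
```

send_rows:
  series: "0.7 0.035 0.035 0 0 0 0; 0.7 0.07 0.07 0 0 0 0; 0.7 0.105 0.107 0 0 0 0; 0.7 0.13 0.133 0 0 0 0; 0.7 0.137 0.141 -0.03 0 0 0; 0.7 0.137 0.141 -0.06 0 0 0; 0.7 0.137 0.141 -0.074 0 0 0; 0.7 0.137 0.141 -0.074 0 0 0"

```text
t: 7.65
position: [0.6074, -0.0739, 0.1437]
ee_rot: [0.0, 1.0, 0.0, -0.001]
wrist_force: [0.4, 0.8, -0.3]
width: 0.699
finger_force: 0.0
```

send_rows:
  series: "0.2 0 0 0 0 0 0; 0.2 0 0 0 0 0 0; 0.2 0 0 0 0 0 0; 0.2 0 0 0 0 0 0; 0.2 0 0 0 0 0 0; 0.2 0 0 0.01 0 0 0; 0.2 0 0 0.025 0 0 0; 0.2 0 0 0.04 0 0 0"

```text
t: 8.65
position: [0.6077, -0.0736, 0.1853]
ee_rot: [0.0, 1.0, 0.0, -0.0]
wrist_force: [-0.5, 0.6, -5.1]
width: 0.403
finger_force: 60.1
```

send_rows:
  series: "0.2 -0.008 -0.014 0 0 0 0; 0.2 -0.025 -0.045 0 0 0 0; 0.2 -0.045 -0.08 0 0 0 0; 0.2 -0.065 -0.117 0 0 0 0; 0.2 -0.085 -0.153 0 0 0 0; 0.2 -0.105 -0.189 0 0 0 0; 0.2 -0.12 -0.216 0 0 0 0; 0.2 -0.127 -0.229 0 0 0 0"

```text
t: 9.65
position: [0.479, -0.3045, 0.184]
ee_rot: [0.001, 1.0, 0.0, -0.0]
wrist_force: [0.4, -0.5, -4.2]
width: 0.401
finger_force: 60.5
```

send_rows:
  series: "0.2 0 0 0 0 0 0; 0.2 0 0 -0.02 0 0 0; 0.2 0 0 -0.045 0 0 0; 0.2 0 0 -0.068 0 0 0; 0.2 0 0 -0.08 0 0 0; 0.2 0 0 -0.084 0 0 0; 0.2 0 0 -0.086 0 0 0; 0.2 0 0 -0.086 0 0 0"

```text
t: 10.65
position: [0.4813, -0.3024, 0.1001]
ee_rot: [0.0, 1.0, -0.0, 0.001]
wrist_force: [-2.9, 4.3, 5.3]
width: 0.399
finger_force: 61.3
```

send_rows:
  series: "0.7 0 0 0 0 0 0; 0.7 0 0 0 0 0 0; 0.7 0 0 0 0 0 0; 0.7 0 0 0.03 0 0 0; 0.7 0 0 0.07 0 0 0; 0.7 0.01 0.03 0.11 0 0 0; 0.7 0.025 0.065 0.12 0 0 0; 0.7 0.045 0.11 0.12 0 0 0"

```text
t: 11.65
position: [0.5266, -0.1927, 0.2198]
ee_rot: [0.001, 1.0, -0.001, 0.001]
wrist_force: [1.1, 0.3, -0.6]
width: 0.699
finger_force: 0.0
```

send_rows:
  series: "0.7 0.02 0.05 0 0 0 0; 0.7 0.04 0.1 0 0 0 0; 0.7 0.065 0.15 0 0 0 0; 0.7 0.085 0.195 0 0 0 0; 0.7 0.094 0.215 -0.01 0 0 0; 0.7 0.094 0.215 -0.04 0 0 0; 0.7 0.094 0.215 -0.076 0 0 0; 0.7 0.094 0.215 -0.076 0 0 0"

```text
t: 12.65
position: [0.6176, 0.0217, 0.1391]
ee_rot: [0.001, 1.0, 0.0, -0.004]
wrist_force: [1.1, -0.1, -0.1]
width: 0.694
finger_force: 0.0
```

send_rows:
  series: "0.2 0 0 0 0 0 0; 0.2 0 0 0 0 0 0; 0.2 0 0 0 0 0 0; 0.2 0 0 0 0 0 0; 0.2 0 0 0.01 0 0 0; 0.2 0 0 0.03 0 0 0; 0.2 0 0 0.06 0 0 0; 0.2 0 0 0.08 0 0 0"

```text
t: 13.65
position: [0.6196, 0.0223, 0.2236]
ee_rot: [0.0, 1.0, 0.0, 0.0]
wrist_force: [1.0, 0.1, -3.1]
width: 0.4
finger_force: 60.1
```

send_rows:
  series: "0.2 -0.002 -0.012 0 0 0 0; 0.2 -0.008 -0.045 0 0 0 0; 0.2 -0.016 -0.09 0 0 0 0; 0.2 -0.025 -0.14 0 0 0 0; 0.2 -0.034 -0.19 0 0 0 0; 0.2 -0.043 -0.24 0 0 0 0; 0.2 -0.052 -0.29 0 0 0 0; 0.2 -0.059 -0.325 0 0 0 0"

```text
t: 14.65
position: [0.5588, -0.3054, 0.2204]
ee_rot: [0.001, 1.0, 0.001, -0.001]
wrist_force: [0.6, 0.7, -3.7]
width: 0.403
finger_force: 60.4
```

send_rows:
  series: "0.2 -0.002 -0.013 0 0 0 0; 0.2 -0.002 -0.013 -0.025 0 0 0; 0.2 -0.002 -0.013 -0.06 0 0 0; 0.2 -0.002 -0.013 -0.09 0 0 0; 0.2 -0.002 -0.013 -0.112 0 0 0; 0.2 -0.002 -0.013 -0.121 0 0 0; 0.2 -0.002 -0.013 -0.125 0 0 0; 0.2 -0.002 -0.013 -0.125 0 0 0"

```text
t: 15.65
position: [0.5593, -0.3158, 0.0984]
ee_rot: [0.0, 1.0, -0.0, 0.001]
wrist_force: [-0.8, -0.3, -3.3]
width: 0.401
finger_force: 60.6
```

send_rows:
  series: "0.2 0 0 -0.0015 0 0 0; 0.2 0 0 -0.0015 0 0 0; 0.7 0 0 -0.0015 0 0 0; 0.7 0 0 -0.0015 0 0 0; 0.7 0 0 -0.0015 0 0 0; 0.7 0 0 0.03 0 0 0; 0.7 0 0 0.07 0 0 0; 0.7 0 0.03 0.12 0 0 0"

```text
t: 16.65
position: [0.5581, -0.2868, 0.2173]
ee_rot: [0.002, 1.0, 0.0, -0.001]
wrist_force: [0.5, 0.1, -0.4]
width: 0.702
finger_force: 0.0
```

send_rows:
  series: "0.7 -0.03 0.05 0 0 0 0; 0.7 -0.06 0.1 0 0 0 0; 0.7 -0.09 0.15 0 0 0 0; 0.7 -0.11 0.2 0 0 0 0; 0.7 -0.12 0.25 0 0 0 0; 0.7 -0.13 0.29 0 0 0 0; 0.7 -0.13 0.31 0 0 0 0; 0.7 -0.13 0.31 0 0 0 0"

```text
t: 17.65
position: [0.4287, 0.0252, 0.2175]
ee_rot: [-0.001, 1.0, 0.0, 0.0]
wrist_force: [-0.1, -0.9, -0.4]
width: 0.698
finger_force: 0.0
```

Run:
```python
from h import *
c=shot('top','top2.png');M=discs(c)
for k in('yellow','red','green'):
    P,_=top_of(c,M[k],.11,.14); px=_.mean(0)[::-1]; print(k,len(P),P.mean(0).round(4))
    P,_=top_of(c,M[k],.04,.056); P=P[P[:,0]<.66]
    A=np.c_[2*P[:,:2],np.ones(len(P))]; s=np.linalg.lstsq(A,(P[:,:2]**2).sum(1),rcond=None)[0]; print('ring',len(P),s[:2].round(4),np.sqrt(s[2]+s[0]**2+s[1]**2).round(4))
P,_=top_of(c,M['blue'],.08,.095); P=P[(P[:,0]<.65)]; print('blue',len(P),P.mean(0),P.min(0),P.max(0))
```

```text
yellow 115 [ 0.4817 -0.303   0.1267]
ring 199 [ 0.5586 -0.1566] 0.101
red 109 [ 0.4013 -0.29    0.1274]
ring 167 [ 0.4972 -0.1139] 0.1129
green 92 [ 0.5591 -0.3146  0.1272]
ring 124 [0.6195 0.022 ] 0.0261
blue 111 [ 0.60006551 -0.02279239  0.09035327] [ 0.58696945 -0.03659688  0.08643923] [ 0.61337204 -0.01062611  0.09418973]
```

View pics/top2.png

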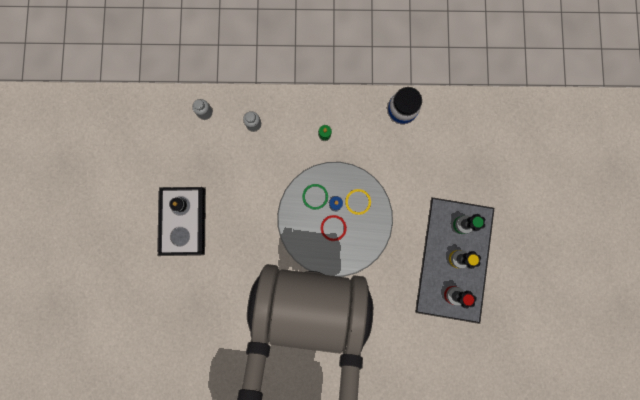

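The top view shows all three holders on the mat at (478,223), (473,260) and (468,299). Blue is unmoved at (336,203), and the rings and the empty nest (180,237) are clear. The camera agrees with the release poses to about 1 mm. Now the sensor.

send_rows:
  series: "0.7 0.045 -0.012 0 0 0 0; 0.7 0.09 -0.025 0 0 0 0; 0.7 0.135 -0.038 0 0 0 0; 0.7 0.165 -0.046 -0.01 0 0 0; 0.7 0.172 -0.048 -0.04 0 0 0; 0.7 0.172 -0.048 -0.085 0 0 0; 0.7 0.172 -0.048 -0.085 0 0 0"

```text
t: 18.58
position: [0.5985, -0.0248, 0.1287]
ee_rot: [0.001, 1.0, 0.001, -0.004]
wrist_force: [0.3, 0.2, 1.0]
width: 0.7
finger_force: 0.0
```

send_rows:
  series: "0.65 0 0 -0.03 0 0 0; 0.65 0 0 -0.055 0 0 0; 0.65 0 0 -0.07 0 0 0; 0.65 0 0 -0.07 0 0 0; 0.1 0 0 -0.07 0 0 0; 0.1 0 0 -0.07 0 0 0; 0.1 0 0 -0.07 0 0 0; 0.1 0 0 -0.07 0 0 0"
  force: 40

```text
t: 19.58
position: [0.6018, -0.024, 0.0639]
ee_rot: [0.0, 1.0, -0.0, 0.002]
wrist_force: [0.0, 0.4, 6.2]
width: 0.338
finger_force: 39.6
```

send_rows:
  series: "0.1 0 0 0 0 0 0; 0.1 0 0 0 0 0 0; 0.1 0 0 0.01 0 0 0; 0.1 0 0 0.03 0 0 0; 0.1 0 0 0.05 0 0 0; 0.1 0 0 0.05 0 0 0"

```text
t: 20.32
position: [0.6018, -0.0238, 0.1142]
ee_rot: [0.0, 1.0, -0.0, 0.002]
wrist_force: [-0.5, 0.2, -0.2]
width: 0.337
finger_force: 39.5
```

send_rows:
  series: "0.1 -0.003 0.015 0 0 0 0; 0.1 -0.011 0.055 0 0 0 0; 0.1 -0.021 0.105 0 0 0 0; 0.1 -0.032 0.155 0 0 0 0; 0.1 -0.042 0.205 0 0 0 0; 0.1 -0.052 0.255 0 0 0 0; 0.1 -0.062 0.305 0 0 0 0; 0.1 -0.069 0.34 0 0 0 0"

```text
t: 21.32
position: [0.5295, 0.3191, 0.111]
ee_rot: [-0.001, 1.0, -0.0, -0.001]
wrist_force: [0.7, -0.3, -0.7]
width: 0.332
finger_force: 39.6
```

send_rows:
  series: "0.1 -0.0025 0.012 0 0 0 0; 0.1 -0.0025 0.012 -0.01 0 0 0; 0.1 -0.0025 0.012 -0.03 0 0 0; 0.1 -0.0025 0.012 -0.045 0 0 0; 0.1 -0.0025 0.012 -0.05 0 0 0; 0.1 -0.0025 0.012 -0.05 0 0 0"

```text
t: 22.08
position: [0.5294, 0.3277, 0.062]
ee_rot: [0.001, 1.0, -0.0, -0.0]
wrist_force: [0.7, -0.5, -1.1]
width: 0.333
finger_force: 39.6
```

Run:
```python
from h import *
c=shot('side','side3.png'); print(state()['position'])
cv2.imwrite('pics/c3.png',cv2.resize(c['image'][250:390,250:400,::-1],(600,560)))
```

```text
[0.52964343 0.32802219 0.06260518]
```

View pics/c3.png

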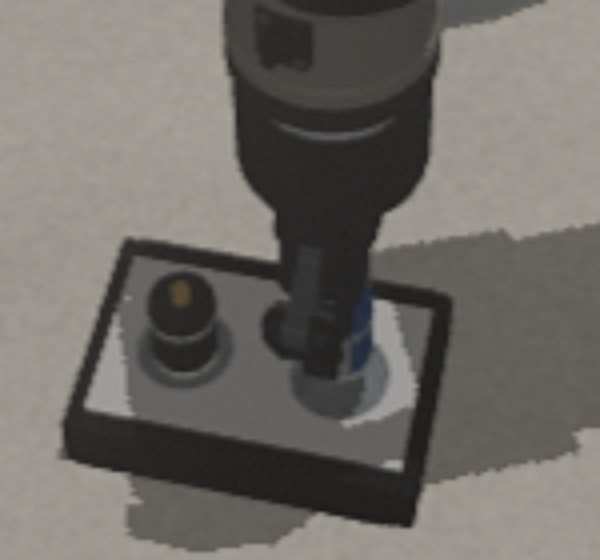

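Blue is held just above the nest, at crop (355,330), with the nest ellipse below it at (340,385). Black stands clear at (182,320). Lowering it in.

send_rows:
  series: "0.1 0 0 -0.01 0 0 0; 0.1 0 0 -0.017 0 0 0; 0.1 0 0 -0.021 0 0 0; 0.1 0 0 -0.023 0 0 0; 0.1 0 0 -0.023 0 0 0; 0.1 0 0 -0.023 0 0 0"

```text
t: 22.88
position: [0.5294, 0.3283, 0.0395]
ee_rot: [0.0, 1.0, 0.0, 0.0]
wrist_force: [0.8, -0.0, -1.2]
width: 0.341
finger_force: 39.6
```

send_rows:
  series: "0.1 0 0 -0.001 0 0 0; 0.1 0 0 -0.001 0 0 0; 0.55 0 0 -0.001 0 0 0; 0.55 0 0 -0.001 0 0 0; 0.55 0 0 -0.001 0 0 0; 0.55 0 0 0.02 0 0 0; 0.55 0 0 0.05 0 0 0; 0.55 0 0 0.1 0 0 0"

```text
t: 23.88
position: [0.5282, 0.3278, 0.1385]
ee_rot: [0.0, 1.0, -0.001, -0.002]
wrist_force: [-0.0, 0.8, 0.4]
width: 0.554
finger_force: 0.0
```

send_rows:
  series: "0.7 -0.02 -0.05 0.03 0 0 0; 0.7 -0.04 -0.1 0.07 0 0 0; 0.7 -0.06 -0.15 0.08 0 0 0; 0.7 -0.07 -0.2 0.08 0 0 0; 0.7 -0.07 -0.25 0.08 0 0 0; 0.7 -0.07 -0.3 0.08 0 0 0; 0.7 -0.07 -0.35 0.08 0 0 0; 0.7 -0.07 -0.35 0.08 0 0 0"

```text
t: 24.88
position: [0.4593, -0.0245, 0.2194]
ee_rot: [0.003, 1.0, -0.0, 0.0]
wrist_force: [0.1, 0.5, 0.1]
width: 0.699
finger_force: 0.0
```

Run:
```python
from h import *
print(state()['position'])
c=shot('top','top4.png');M=discs(c)
for k in('yellow','red'):
    P,_=top_of(c,M[k],.04,.056); P=P[(P[:,0]<.66)&(P[:,1]>-.13)]
    A=np.c_[2*P[:,:2],np.ones(len(P))]; s=np.linalg.lstsq(A,(P[:,:2]**2).sum(1),rcond=None)[0]; print(k,'ring',len(P),s[:2].round(4),np.sqrt(s[2]+s[0]**2+s[1]**2).round(4))
P,_=top_of(c,M['blue'],.045,.075); P=P[(P[:,0]<.62)]; print('blue',len(P),P.mean(0),P.min(0),P.max(0))
cv2.imwrite('pics/c4.png',cv2.resize(c['image'][180:265,150:215,::-1],None,fx=6,fy=6))
```

```text
[ 0.45925453 -0.02448772  0.21936809]
yellow ring 196 [ 0.6082 -0.0741] 0.0262
red ring 167 [ 0.5491 -0.0189] 0.0262
blue 107 [0.5295438  0.3266725  0.06524892] [0.51705647 0.31458865 0.05860738] [0.54336112 0.34057872 0.0705974 ]
```

View pics/c4.png

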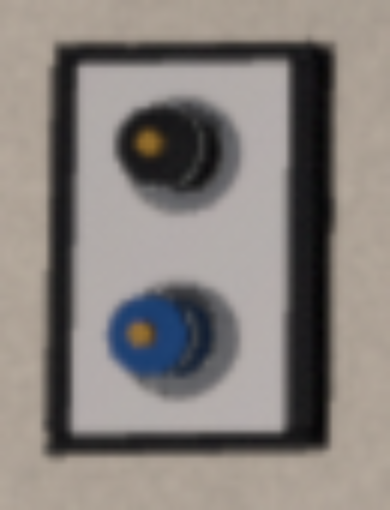

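Blue stands in the nest, crop (148,335), about 2 mm off centre with its top at z .065. Black is undisturbed at (165,145). Taking the holders back, green first.

send_rows:
  series: "0.7 0.016 -0.045 0 0 0 0; 0.7 0.033 -0.095 0 0 0 0; 0.7 0.05 -0.145 0 0 0 0; 0.7 0.067 -0.195 0 0 0 0; 0.7 0.085 -0.245 0 0 0 0; 0.7 0.1 -0.29 0 0 0 0; 0.7 0.1 -0.29 -0.03 0 0 0; 0.7 0.1 -0.29 -0.075 0 0 0"
  force: 60

```text
t: 25.92
position: [0.5609, -0.3111, 0.1443]
ee_rot: [-0.0, 1.0, -0.001, 0.001]
wrist_force: [0.1, -0.2, -0.9]
width: 0.702
finger_force: 0.0
```

send_rows:
  series: "0.7 0 0 -0.03 0 0 0; 0.7 0 0 -0.046 0 0 0; 0.7 0 0 -0.046 0 0 0; 0.2 0 0 -0.046 0 0 0; 0.2 0 0 -0.046 0 0 0; 0.2 0 0 -0.046 0 0 0; 0.2 0 0 -0.046 0 0 0; 0.2 0 0 -0.046 0 0 0"

```text
t: 26.92
position: [0.5601, -0.3125, 0.1003]
ee_rot: [0.0, 1.0, -0.001, 0.002]
wrist_force: [0.7, -0.7, 6.4]
width: 0.402
finger_force: 60.0
```

send_rows:
  series: "0.2 0 0 0 0 0 0; 0.2 0 0 0.01 0 0 0; 0.2 0 0 0.03 0 0 0; 0.2 0 0 0.06 0 0 0; 0.2 0 0 0.085 0 0 0; 0.2 0 0 0.09 0 0 0"

```text
t: 27.68
position: [0.5597, -0.312, 0.1901]
ee_rot: [0.0, 1.0, -0.001, 0.001]
wrist_force: [-0.5, 1.2, -3.3]
width: 0.396
finger_force: 60.3
```

send_rows:
  series: "0.2 0.002 0.012 0 0 0 0; 0.2 0.008 0.045 0 0 0 0; 0.2 0.016 0.09 0 0 0 0; 0.2 0.025 0.14 0 0 0 0; 0.2 0.034 0.19 0 0 0 0; 0.2 0.043 0.24 0 0 0 0; 0.2 0.052 0.29 0 0 0 0; 0.2 0.059 0.325 0 0 0 0"

```text
t: 28.68
position: [0.6171, 0.0166, 0.1865]
ee_rot: [-0.001, 1.0, 0.001, -0.002]
wrist_force: [0.5, -0.1, -3.4]
width: 0.399
finger_force: 60.5
```

send_rows:
  series: "0.2 0.001 0.009 0 0 0 0; 0.2 0.001 0.009 -0.01 0 0 0; 0.2 0.001 0.009 -0.025 0 0 0; 0.2 0.001 0.009 -0.036 0 0 0; 0.2 0.001 0.009 -0.041 0 0 0; 0.2 0.001 0.009 -0.043 0 0 0; 0.2 0.001 0.009 -0.043 0 0 0; 0.2 0.001 0.009 -0.043 0 0 0"

```text
t: 29.68
position: [0.6196, 0.0217, 0.1464]
ee_rot: [0.0, 1.0, -0.0, 0.001]
wrist_force: [-2.6, -2.8, 4.6]
width: 0.402
finger_force: 61.5
```

send_rows:
  series: "0.7 0 0 0 0 0 0; 0.7 0 0 0 0 0 0; 0.7 0 0 0 0 0 0; 0.7 0 0 0.03 0 0 0; 0.7 0 0 0.07 0 0 0; 0.7 -0.02 -0.045 0.075 0 0 0; 0.7 -0.04 -0.095 0.075 0 0 0; 0.7 -0.06 -0.145 0.075 0 0 0"

```text
t: 30.68
position: [0.5587, -0.1238, 0.2204]
ee_rot: [-0.0, 1.0, -0.0, 0.0]
wrist_force: [0.8, -0.5, 0.1]
width: 0.702
finger_force: 0.0
```

send_rows:
  series: "0.7 -0.02 -0.045 0 0 0 0; 0.7 -0.04 -0.09 0 0 0 0; 0.7 -0.06 -0.135 0 0 0 0; 0.7 -0.074 -0.17 -0.01 0 0 0; 0.7 -0.078 -0.18 -0.05 0 0 0; 0.7 -0.078 -0.18 -0.1 0 0 0; 0.7 -0.078 -0.18 -0.121 0 0 0; 0.7 -0.078 -0.18 -0.121 0 0 0"

```text
t: 31.68
position: [0.4804, -0.302, 0.0977]
ee_rot: [0.0, 1.0, 0.001, -0.001]
wrist_force: [0.5, -0.1, -0.3]
width: 0.698
finger_force: 0.0
```

send_rows:
  series: "0.2 0 0 0 0 0 0; 0.2 0 0 0 0 0 0; 0.2 0 0 0 0 0 0; 0.2 0 0 0 0 0 0; 0.2 0 0 0 0 0 0; 0.2 0 0 0.01 0 0 0; 0.2 0 0 0.03 0 0 0; 0.2 0 0 0.06 0 0 0"

```text
t: 32.67
position: [0.4803, -0.3019, 0.159]
ee_rot: [0.0, 1.0, 0.001, -0.001]
wrist_force: [0.4, 0.3, -4.9]
width: 0.397
finger_force: 60.4
```

send_rows:
  series: "0.2 0 0 0.02 0 0 0; 0.2 0 0 0.03 0 0 0; 0.2 0 0 0.03 0 0 0"

```text
t: 33.05
position: [0.4812, -0.3026, 0.1895]
ee_rot: [0.0, 1.0, -0.0, 0.0]
wrist_force: [0.7, -0.2, -4.7]
width: 0.402
finger_force: 60.5
```

send_rows:
  series: "0.2 0.008 0.014 0 0 0 0; 0.2 0.025 0.045 0 0 0 0; 0.2 0.045 0.08 0 0 0 0; 0.2 0.065 0.117 0 0 0 0; 0.2 0.085 0.153 0 0 0 0; 0.2 0.105 0.189 0 0 0 0; 0.2 0.12 0.216 0 0 0 0; 0.2 0.127 0.2285 0 0 0 0"

```text
t: 34.05
position: [0.6084, -0.0715, 0.188]
ee_rot: [-0.001, 1.0, 0.001, -0.001]
wrist_force: [-0.3, -0.7, -4.8]
width: 0.399
finger_force: 60.8
```

send_rows:
  series: "0.2 0 0 0 0 0 0; 0.2 0 0 -0.01 0 0 0; 0.2 0 0 -0.025 0 0 0; 0.2 0 0 -0.036 0 0 0; 0.2 0 0 -0.041 0 0 0; 0.2 0 0 -0.043 0 0 0; 0.2 0 0 -0.0435 0 0 0; 0.2 0 0 -0.0435 0 0 0"

```text
t: 35.05
position: [0.6086, -0.0744, 0.1472]
ee_rot: [0.0, 1.0, -0.0, 0.001]
wrist_force: [-2.5, 0.2, 6.2]
width: 0.403
finger_force: 61.6
```

Contact made. I'm releasing yellow and going for red at (.401,-.290).

send_rows:
  series: "0.7 0 0 0 0 0 0; 0.7 0 0 0 0 0 0; 0.7 0 0 0 0 0 0; 0.7 0 0 0.03 0 0 0; 0.7 0 0 0.07 0 0 0; 0.7 -0.03 -0.03 0.074 0 0 0; 0.7 -0.065 -0.065 0.074 0 0 0; 0.7 -0.1 -0.1 0.074 0 0 0"

```text
t: 36.05
position: [0.5073, -0.175, 0.2199]
ee_rot: [-0.0, 1.0, -0.0, 0.0]
wrist_force: [0.7, 0.2, 0.2]
width: 0.7
finger_force: 0.0
```

send_rows:
  series: "0.7 -0.035 -0.035 0 0 0 0; 0.7 -0.07 -0.075 0 0 0 0; 0.7 -0.1 -0.11 0 0 0 0; 0.7 -0.107 -0.116 -0.02 0 0 0; 0.7 -0.107 -0.116 -0.06 0 0 0; 0.7 -0.107 -0.116 -0.1 0 0 0; 0.7 -0.107 -0.116 -0.12 0 0 0; 0.7 -0.107 -0.116 -0.12 0 0 0"

```text
t: 37.05
position: [0.4006, -0.2896, 0.0986]
ee_rot: [0.0, 1.0, 0.001, -0.001]
wrist_force: [-0.1, 0.6, 0.1]
width: 0.702
finger_force: 0.0
```

send_rows:
  series: "0.2 0 0 0 0 0 0; 0.2 0 0 0 0 0 0; 0.2 0 0 0 0 0 0; 0.2 0 0 0 0 0 0; 0.2 0 0 0 0 0 0; 0.2 0 0 0.01 0 0 0; 0.2 0 0 0.03 0 0 0; 0.2 0 0 0.06 0 0 0"

```text
t: 38.05
position: [0.4004, -0.2893, 0.1597]
ee_rot: [0.0, 1.0, 0.001, -0.001]
wrist_force: [-0.1, -0.3, -5.2]
width: 0.395
finger_force: 60.6
```

send_rows:
  series: "0.2 0 0 0.02 0 0 0; 0.2 0 0 0.03 0 0 0; 0.2 0 0 0.03 0 0 0"

```text
t: 38.42
position: [0.4012, -0.2901, 0.19]
ee_rot: [0.0, 1.0, -0.0, 0.0]
wrist_force: [-1.1, -0.4, -5.4]
width: 0.398
finger_force: 60.9
```

send_rows:
  series: "0.2 0.01 0.015 0 0 0 0; 0.2 0.028 0.047 0 0 0 0; 0.2 0.048 0.088 0 0 0 0; 0.2 0.07 0.129 0 0 0 0; 0.2 0.092 0.17 0 0 0 0; 0.2 0.114 0.21 0 0 0 0; 0.2 0.134 0.247 0 0 0 0; 0.2 0.148 0.2715 0 0 0 0"

```text
t: 39.42
position: [0.5493, -0.0156, 0.1885]
ee_rot: [-0.001, 1.0, 0.001, -0.001]
wrist_force: [0.8, -0.5, -5.8]
width: 0.403
finger_force: 61.0
```

send_rows:
  series: "0.2 0 0 0 0 0 0; 0.2 0 0 -0.01 0 0 0; 0.2 0 0 -0.025 0 0 0; 0.2 0 0 -0.036 0 0 0; 0.2 0 0 -0.041 0 0 0; 0.2 0 0 -0.043 0 0 0; 0.2 0 0 -0.0435 0 0 0; 0.2 0 0 -0.0435 0 0 0"

```text
t: 40.42
position: [0.5496, -0.0189, 0.1474]
ee_rot: [0.0, 1.0, -0.0, 0.001]
wrist_force: [-3.1, -0.5, 6.9]
width: 0.4
finger_force: 62.2
```

send_rows:
  series: "0.7 0 0 0 0 0 0; 0.7 0 0 0 0 0 0; 0.7 0 0 0 0 0 0; 0.7 0 0 0.03 0 0 0; 0.7 0 0 0.07 0 0 0; 0.7 -0.03 -0.01 0.1 0 0 0; 0.7 -0.08 -0.04 0.1 0 0 0; 0.7 -0.13 -0.08 0.1 0 0 0"

```text
t: 41.42
position: [0.4193, -0.098, 0.2466]
ee_rot: [-0.001, 1.0, -0.0, 0.001]
wrist_force: [0.4, -2.2, -0.2]
width: 0.699
finger_force: 0.0
```

Run:
```python
from h import *
print(state()['position'])
c=shot('top','top5.png');M=discs(c)
for k in('yellow','red','green'):
    P,_=top_of(c,M[k],.155,.19); print(k,len(P),P.mean(0).round(4))
P,_=top_of(c,M['blue'],.045,.075); P=P[(P[:,0]<.62)]; print('blue',len(P),P.mean(0))
cv2.imwrite('pics/c5.png',cv2.resize(c['image'][150:290,140:400,::-1],None,fx=3,fy=3))
```

```text
[ 0.41932978 -0.09804707  0.24661078]
yellow 121 [ 0.6083 -0.0742  0.1733]
red 121 [ 0.5493 -0.019   0.1731]
green 103 [0.6185 0.0196 0.1733]
blue 106 [0.52957516 0.32669864 0.06522887]
```

View pics/c5.png

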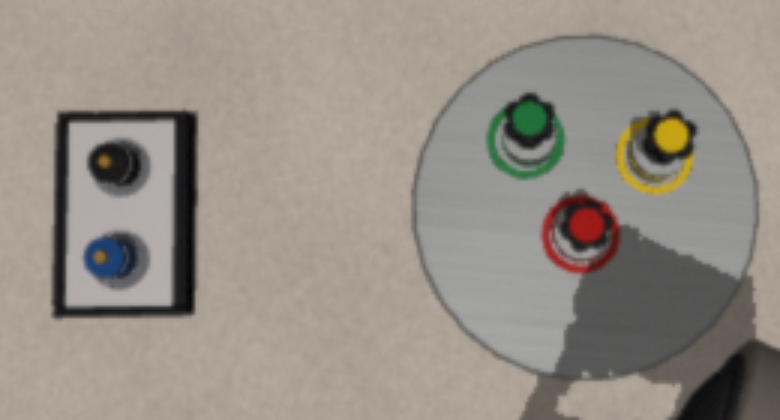

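All three holders stand on their own rings, at crop (529,118), (671,133) and (586,225). Measured offsets are 3 mm or less, the sensor is in its nest at (105,258), and the gripper is clear. Handing in.

```bash
python3 -c "
from plant import *
print(job_done())"
```

```text
the job is handed in; nothing more can be done
None
```

The job is handed in (no verdict came back): the blue sensor stands in the empty nest about 2 mm off centre, the three holders are back upright on their own rings within about 3 mm by the last camera check, the black sensor looked undisturbed, and the run took about 41 s of the 144 s allowed.

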